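Stop the slide dryer, open it, reset the stop

TASK

The batch in the slide-drying cabinet is done: first stop the dryer by pressing the large mushroom button down until it stays down by itself, and with it still down swing the cabinet's glazed door open to about a right angle. Then turn the mushroom clockwise (seen from above) until it springs fully up again, so the dryer is ready for the next batch with its door left open. Do not turn the small timer dial, and leave the slide box, the loupe and the bottle where they stand.

Things in the scene. Friction and masses are not known exactly. Their poses are not given: they have to be found in the camera images.
- cabinet: Fixed grey painted steel cabinet, 200 mm deep (its x), 240 mm wide (its y), 220 mm high, on the bench. Origin at the centre of its underside; its front faces its own -x, towards the robot. The door covers the whole front.
- door (a joint): Opening of the cabinet door in rad: 0 shut, grows as its free edge swings out towards the robot, 1.57 is a right angle, stop at 1.9. The vertical hinge is on the cabinet's left (+y) front edge. Starts shut or slightly ajar; stays where it is left.
- door_handle (a point): Top of the door's handle, 205 mm above the bench. The handle is a steel D of 12 mm round bar: an upright bar 100 mm long (205 down to 105 mm above the bench) joined to the door at both ends, its axis 42 mm in front of the door's face and 30 mm from the free edge. Axes turn with the door: x points out of the door's back into the cabinet, y along the door towards the hinge, z up.
- door_hinge (a point): Point on the hinge line at the height of the handle's top (205 mm), at the middle of the door's 14 mm thickness. Axes as door_handle; the handle lies at (-0.049, -0.210, 0) in them.
- stop_box: Fixed grey steel box, 100 x 100 mm, 60 mm high, that carries the mushroom button on its top. Origin at the centre of its underside. It changes places with the timer box.
- stop_top (a point): Centre of the top of the mushroom button, 114 mm above the bench when up and 104 mm when down. Black round cap 68 mm across and 12 mm thick, with a straight grip bar on it, 60 mm long (along this point's x), 16 mm wide (y) and 24 mm high; the point is in the middle of the bar's top. Axes turn with the mushroom, z up.
- stop_press (a joint): Travel of the mushroom in m: 0 fully up, 0.010 fully down. It resists with about 6 N at first, snaps over beyond 0.0065 and then stays down by itself (about 4 N would pull it up).
- stop_knob (a joint): Turn of the mushroom in rad: 0 at rest, grows clockwise seen from above, stop at 1.1, a light spring turns it back. Turning it while it is down also lifts it, 8 mm per rad, so hold it lightly or rise with it; beyond about 0.5 (turn it 0.8 or more to be sure) it springs up the rest of the way by itself unless held down. Takes about 0.07 N m.
- timer_box: Fixed box like the stop box that carries the timer dial on a white scale disc. Origin at the centre of its underside.
- timer_mark (a point): White mark on the outer end of the timer's dial, a black knob 44 mm across with a bar grip, its top 104 mm above the bench; the mark lies 20 mm from the dial's axis. Not to be turned.
- slide_box: Bystander: loose grey slide box with a black lid, 77 x 132 mm, 71 mm high. Origin at the centre of its underside.
- loupe: Bystander: loose black round loupe, 52 mm across, 60 mm high. Origin at the centre of its underside.
- bottle: Bystander: loose white round bottle, 60 mm across, 150 mm high. Origin at the centre of its underside.
Mind the look-alikes: they are no part of the job. What is shaped like the stop_box but pink or red is not meant.

How it is judged:
By the outcome, as a careful person would: the job done as asked, in the order asked, and still so for the second after the job is handed in, with the robot touching nothing.
It also fails if it takes over 67 s, if anything falls off the work surface, if the arm or the gripper's body presses on something with over 40 N, if the wrist force passes 120 N, or if a joint passes its speed limit or range.

ROBOT

A 6-joint arm with a two-finger parallel gripper is mounted at the origin on the work surface. World frame = base frame: x ahead of the robot, y to its left, z up, the work surface at z = 0. Lengths are in mm, angles in degrees, forces in N, time in s.
With the tool pointing down it reaches from about 300 to 850 mm from the base axis. Payload 4.2 kg.
Tool frame: the origin (TCP) lies midway between the tips of the shut fingers; the grasp point (between the pads) lies 19 mm behind it; z points along the fingers, y is the line along which they close (so a half turn about z gives the same grasp; the last joint's range is limited). The gripper opens to 91 mm and grips with 3 to 60 N. Pads are 32 mm wide; open, the fingers measure 118 mm over their backs; the gripper's body (76 mm by 178 mm) begins 60 mm behind the grasp point.
Start: joints at [-72.766, 18.312, 89.639, -0, 72.044, -1.146], TCP at [181.316, -545.681, 213.976] pointing down, gripper open.
Joint ranges: [-177.97, 177.97], [-48.28, 115.42], [12.27, 149.76], [-77.06, 257.06], [2.81, 150.46], [-146.56, 146.56]. Speed limits (degrees/s): [147.25, 147.25, 180, 180, 180, 180].

INTERFACE

Orientations are given as [roll, pitch, yaw] about the fixed x, y, z axes, in that order (R = Rz(yaw) Ry(pitch) Rx(roll)).
In Python, from workcell import env gives the robot as it stands.
- The arm moves only by the tool send_rows, never from a script. Its argument "steps" is a list that holds one entry, the list of rows, each a list of 5 numbers: the shift along the tool's x, y, z scaled (see below), then the turn about the tool's z scaled (see below), then the opening, from 0 (shut) to 1 (fully open). In form: [[[dx, dy, dz, yaw, fingers], ...]]. A call has 1 to 5 rows; each row shifts and turns the commanded pose from where the row before left it, along the tool's axes as they then stand; what a row does not reach is not made up. The controller multiplies each number of a shift by 0.04 m and each number of a turn by 0.12 rad. A row lasts 1/12 s, in which the tool goes at most 41.7 mm and 7.16 degrees, less where a joint would pass 70% of its speed; a pose out of reach is approached as far as the arm can. A call with a number of a shift or a turn outside -1 to 1 is refused whole. A call with a gripper value outside its range is refused whole. The fingers move at their own pace and stop on an object; "squeeze" is the grip in N (left out, the last holds). Time passes only in rows, so rows that do not move let the fingers close. It gives the time, the measured TCP pose, the force, the opening and the grip force at its end, in the units of the state.
- env.state(): the state, without advancing time (a new reading comes with each control period).
- env.grab_frame(name): name is "side" or "top" or "wrist"; returns a dict with "pixels" (384x512x3 uint8, red, green, blue), "depth" (384x512 float32, mm along the optical axis (not along the pixel's ray), 0 where there is no reading), "intrinsics" (3x3 intrinsics, pixels), "dist" ([k1, k2, p1, p2, k3] as OpenCV has them; the pictures are not rectified), "cam_to_world" (4x4, takes a point from camera to world coordinates). Camera axes: x right, y down, z forward; pixel columns grow to the right and rows downward; lengths in mm; the calibration is good to about 2 mm. A picture is of the moment at which its call begins.
- env.job_done(): hands the job in; it is judged then, once.
The state is a dict: "time_s": time; "qpos": joint angles; "qvel": joint speeds; "effort": joint torques, N m; "ee_pos": TCP position; "ee_rot": TCP orientation; "force": force on the tool from outside, world axes, zero at the start; "torque": the same for the moment, N m; "gripper_width": finger opening in mm; "gripper_force": force on a finger pad.
Only numpy, scipy, OpenCV 4.12 (cv2) and the standard library are available. Lean on these libraries where they do the work, as an engineer would, in place of code of your own. Each camera call takes 0.05 s, during which the arm holds its last target. There are 200 camera calls.

## Working session

There is one attempt and no reset: what is moved stays moved. The work goes in short steps, Python scripts to look and compute and a tool call to move; the robot and the scene stay as the last step left them, time stands still between calls to the robot, and variables do not carry over. Pictures are saved under pics/ and viewed, at most 10 in all, crops included, and the job is handed in when it is done.

Besides the shell and the picture viewer there is one more tool, called after "Emit:" by a JSON object that holds its "name" and its "arguments", one argument or row to a line. send_rows: Moves the arm, as the interface text tells. Shifts and turns lie within -1 to 1; 1 stands for 0.04 m of shift or 0.12 rad of turn. Its arguments: {"type":"object","properties":{"steps":{"type":"array"},"squeeze":{"type":"number"}},"required":["steps"]}

```bash
mkdir -p pics; cat > h.py <<'E'
import numpy as np, cv2, pickle
from workcell import env
def grab(n, f):
    d=env.grab_frame(n); pickle.dump(d,open(f'pics/{f}.pkl','wb')); cv2.imwrite(f'pics/{f}.png',d['pixels'][:,:,::-1]); return d
def load(f): return pickle.load(open(f'pics/{f}.pkl','rb'))
def ray(d,u,v):
    p=cv2.undistortPoints(np.array([[[u,v]]],float),d['intrinsics'],np.array(d['dist'],float))[0,0]
    return np.array([p[0],p[1],1.])
def pt(d,u,v,r=1):
    z=d['depth'][v-r:v+r+1,u-r:u+r+1]; z=np.median(z[z>0]); T=np.array(d['cam_to_world'])
    return (T[:3,:3]@(ray(d,u,v)*z)+T[:3,3]).round(1)
def atz(d,u,v,z):
    T=np.array(d['cam_to_world']); r=T[:3,:3]@ray(d,u,v); o=T[:3,3]
    return (o+r*(z-o[2])/r[2]).round(1)
def cloud(d):
    z=d['depth']; H,W=z.shape; uv=np.stack(np.meshgrid(np.arange(W),np.arange(H)),-1).reshape(-1,1,2).astype(float)
    p=cv2.undistortPoints(uv,d['intrinsics'],np.array(d['dist'],float))[:,0]
    P=np.c_[p,np.ones(len(p))]*z.reshape(-1,1); T=np.array(d['cam_to_world'])
    return (P@T[:3,:3].T+T[:3,3]).reshape(H,W,3)
E
python3 - <<'E'
from h import *
a=grab('top','top0'); b=grab('side','side0')
cv2.imwrite('pics/both.png',cv2.resize(np.vstack([a['pixels'],b['pixels']])[:,:,::-1],(400,600)) if 0 else a['pixels'][:,:,::-1])
print(env.state()); print(np.array(a['cam_to_world']).round(2),np.array(b['cam_to_world']).round(2))
E
```

```text
{'time_s': 0.1, 'qpos': array([-7.27659453e+01,  1.83474356e+01,  8.96984424e+01, -2.12114004e-05,
        7.20444305e+01, -1.14527151e+00]), 'qvel': array([ 0.06652013, -0.01073439, -0.13557547,  0.03902101, -0.01143737,
        0.01162096]), 'effort': array([ 4.52720042e-04, -4.13331699e+01, -2.32510096e+01,  7.29586976e-02,
        4.21954854e-02, -4.91246135e-05]), 'ee_pos': array([ 181.17552283, -545.23963927,  213.21639478]), 'ee_rot': array([-1.79909709e+02, -1.78486969e-03,  1.83793313e+01]), 'force': array([ 0.24900005, -0.4091756 , -0.79389366]), 'torque': array([-0.05313563,  0.00825593, -0.0424061 ]), 'gripper_force': 0.0, 'gripper_width': 91.2564950523771}
[[ 2.00000e-02 -9.90000e-01  1.30000e-01  3.66110e+02]
 [-1.00000e+00 -2.00000e-02  2.00000e-02 -1.14660e+02]
 [-2.00000e-02 -1.30000e-01 -9.90000e-01  1.34428e+03]
 [ 0.00000e+00  0.00000e+00  0.00000e+00  1.00000e+00]] [[-8.1000e-01 -3.4000e-01  4.7000e-01  2.8030e+01]
 [-5.8000e-01  4.8000e-01 -6.6000e-01  5.6381e+02]
 [ 0.0000e+00 -8.1000e-01 -5.9000e-01  7.4730e+02]
 [ 0.0000e+00  0.0000e+00  0.0000e+00  1.0000e+00]]
```

View pics/top0.png

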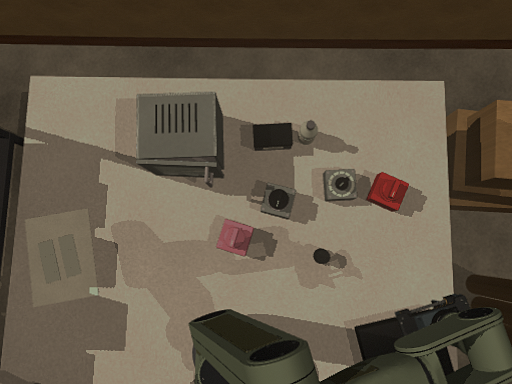

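View pics/side0.png

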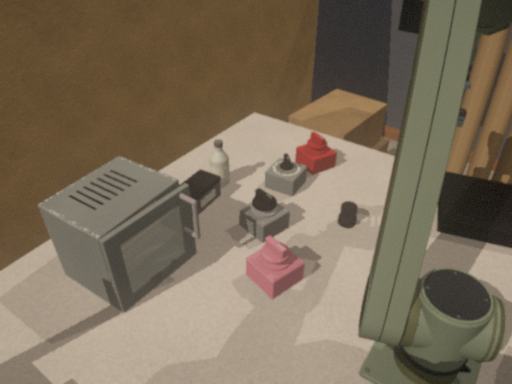

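Candidates for the stop box in the top view are grey with a black mushroom (278,200), grey with a white scale disc, the timer (341,184), pink (236,237) and red (388,191). I choose (278,200). The cabinet is at (177,130), with its handle at (209,175). The slide box is at (272,136), the bottle at (309,131) and the loupe at (321,256).

```bash
python3 - <<'E'
from h import *
d=load('top0'); C=cloud(d)
im=d['pixels'][:,:,::-1]
c1=cv2.resize(im[165:235,225:365],None,fx=5.5,fy=5.5,interpolation=cv2.INTER_CUBIC)
c1=c1[:385,:770]
cv2.imwrite('pics/crop1.png',c1)
s=load('side0'); cv2.imwrite('pics/crop2.png',cv2.resize(s['pixels'][170:300,140:330,::-1],None,fx=4,fy=4,interpolation=cv2.INTER_CUBIC))
for n,(u,v) in dict(stop=(278,200),timer=(341,184),pink=(236,237),red=(388,191),handle=(209,175),slide=(272,136),bottle=(309,128),loupe=(321,256)).items(): print(n,pt(d,u,v))
# stop box: cap region at z
def reg(lo,hi,box,CC=C):
    x0,x1,y0,y1=box; m=(CC[...,2]>lo)&(CC[...,2]<hi)&(CC[...,0]>x0)&(CC[...,0]<x1)&(CC[...,1]>y0)&(CC[...,1]<y1); return CC[m]
cx,cy=pt(d,278,200)[:2]
b=(cx-90,cx+90,cy-90,cy+90)
S=cloud(s)
for nm,CC in(('top',C),('side',S)):
  for lo,hi in((50,66),(78,95),(100,120)):
    P=reg(lo,hi,b,CC)
    if len(P)>3:
      r=cv2.minAreaRect(P[:,:2].astype(np.float32)); print(nm,lo,len(P),P.mean(0).round(1),r)
# cabinet top
P=reg(210,230,(400,1000,-100,500)); print('cab',len(P),cv2.minAreaRect(P[:,:2].astype(np.float32)),P[:,2].mean())
P=reg(195,209,(300,1000,-100,500)); print('h',len(P),P.mean(0),cv2.minAreaRect(P[:,:2].astype(np.float32)))
E
```

```text
stop [ 495.1 -159.2  114. ]
timer [ 551.5 -361.1  104.8]
pink [375.6 -28.3 111.5]
red [ 533.4 -514.5   90.5]
handle [573.3  65.1 106.6]
slide [ 715.8 -137.7   71.8]
bottle [ 723.4 -253.3  145.3]
loupe [ 320.3 -303.3   58.9]
top 50 552 [ 497.5 -161.1   59. ] ((470.259033203125, -150.54861450195312), (108.52265930175781, 177.8417205810547), 68.61226654052734)
top 78 230 [ 499.7 -161.8   88.5] ((500.1065368652344, -161.88473510742188), (65.82714080810547, 63.87381362915039), 69.27655029296875)
top 100 94 [ 500.2 -161.9  112.9] ((501.04425048828125, -162.1650848388672), (15.528729438781738, 59.14413070678711), 76.68647003173828)
side 50 620 [ 489.8 -139.4   59.2] ((502.2309875488281, -157.62147521972656), (102.28466796875, 103.15129089355469), 77.42015838623047)
side 78 235 [ 496.9 -144.5   88.2] ((497.4730224609375, -153.24981689453125), (65.85421752929688, 55.8133430480957), 44.068328857421875)
side 100 149 [ 500.7 -154.8  109.8] ((502.9831237792969, -157.1423797607422), (18.421403884887695, 61.570899963378906), 73.5461654663086)
cab 5589 ((670.61474609375, 153.75819396972656), (275.37713623046875, 240.24713134765625), 2.7780911922454834) 218.82163587290523
h 140 [602.29958196  95.1097936  203.46245596] ((622.6080322265625, 97.35646057128906), (184.19662475585938, 307.24359130859375), 40.62662887573242)
```

View pics/crop1.png

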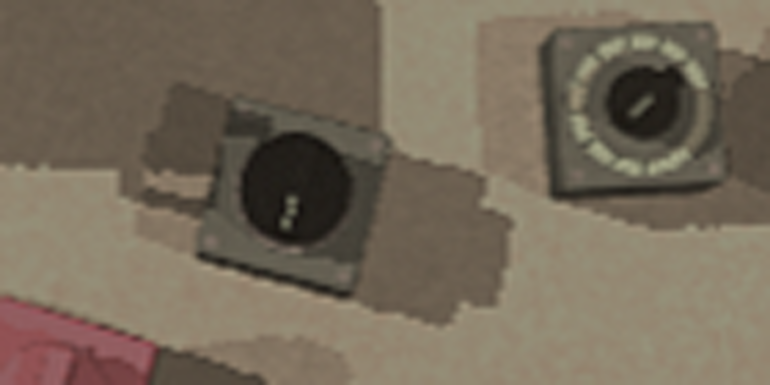

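View pics/crop2.png

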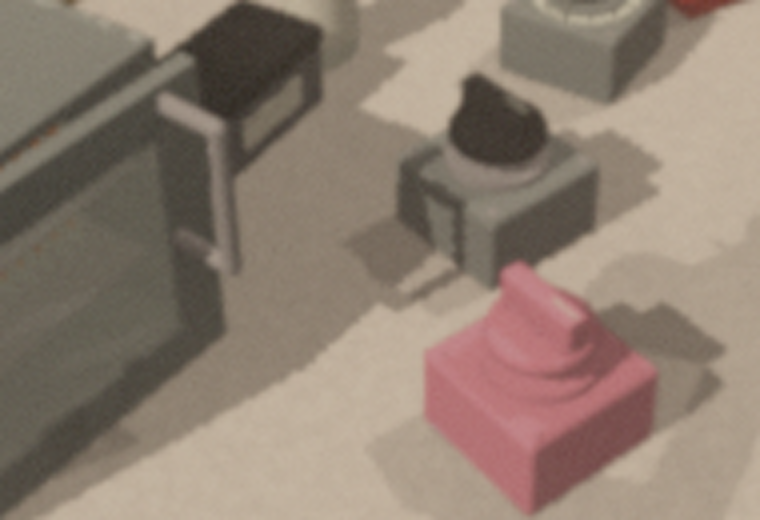

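The crops confirm the choice: a grey box with a black cap and bar at about (297,190) in the crop. The timer with its white scale is at (640,100). The door looks slightly ajar, so I fit the door, the handle and the bar's yaw.

```bash
python3 - <<'E'
from h import *
d=load('top0'); C=cloud(d); S=cloud(load('side0'))
def pca(P):
    q=P[:,:2]; w,v=np.linalg.eigh(np.cov((q-q.mean(0)).T)); a=v[:,1]; return q.mean(0).round(1),np.degrees(np.arctan2(a[1],a[0])).round(1),np.sqrt(w).round(1)
for CC in(C,S):
    m=(CC[...,2]>105)&(CC[...,2]<120)&(abs(CC[...,0]-500)<50)&(abs(CC[...,1]+160)<50); P=CC[m]; r=cv2.minAreaRect(P[:,:2].astype(np.float32)); print('bar',pca(P),r)
P=C[(C[...,2]>211)&(C[...,2]<228)&(C[...,1]>-20)&(C[...,1]<320)&(C[...,0]>450)]
for y in range(25,290,12):
    q=P[abs(P[:,1]-y)<6]
    if len(q): print(y,np.percentile(q[:,0],[1,3,97,99]).round(0),end=';')
print()
for nm,CC in(('top',C),('side',S)):
    # Handle: near the free edge, in front of door
    m=(CC[...,2]>195)&(CC[...,2]<212)&(CC[...,1]>0)&(CC[...,1]<110)&(CC[...,0]>450)&(CC[...,0]<580)
    print(nm,'handle top',len(CC[m]),CC[m][::max(1,len(CC[m])//14)].round(0).tolist())
    m=(CC[...,2]>110)&(CC[...,2]<190)&(CC[...,1]>0)&(CC[...,1]<110)&(CC[...,0]>430)&(CC[...,0]<520)
    print('bar',len(CC[m]),CC[m].mean(0))
E
```

```text
bar (array([ 500.5, -162. ]), np.float64(166.7), array([ 4.6, 17. ])) ((501.0788269042969, -162.17327880859375), (15.528729438781738, 59.073036193847656), 76.68647003173828)
bar (array([ 500. , -155.5]), np.float64(166.8), array([ 4.7, 17.8])) ((502.4310607910156, -158.14663696289062), (16.917509078979492, 60.95294952392578), 75.00093841552734)
25 [589. 589. 591. 591.];37 [582. 585. 794. 803.];49 [582. 587. 804. 810.];61 [549. 581. 803. 808.];73 [582. 587. 805. 808.];85 [583. 587. 802. 806.];97 [584. 589. 800. 805.];109 [583. 588. 800. 804.];121 [584. 589. 800. 804.];133 [584. 590. 799. 804.];145 [584. 589. 799. 804.];157 [584. 587. 798. 804.];169 [586. 589. 798. 801.];181 [587. 591. 796. 801.];193 [586. 590. 795. 801.];205 [586. 591. 795. 800.];217 [586. 590. 798. 802.];229 [585. 591. 797. 803.];241 [587. 591. 798. 803.];253 [587. 591. 795. 800.];265 [589. 594. 793. 800.];277 [669. 674. 797. 798.];
top handle top 58 [[580.0, 63.0, 211.0], [577.0, 54.0, 208.0], [574.0, 60.0, 210.0], [571.0, 63.0, 208.0], [568.0, 62.0, 210.0], [565.0, 59.0, 210.0], [562.0, 59.0, 212.0], [559.0, 59.0, 211.0], [556.0, 59.0, 210.0], [553.0, 59.0, 210.0], [547.0, 65.0, 209.0], [544.0, 59.0, 208.0], [541.0, 59.0, 210.0], [538.0, 56.0, 207.0], [536.0, 57.0, 200.0]]
bar 0 [nan nan nan]
side handle top 112 [[579.0, 60.0, 211.0], [577.0, 66.0, 210.0], [576.0, 67.0, 208.0], [561.0, 58.0, 209.0], [559.0, 63.0, 211.0], [563.0, 66.0, 208.0], [569.0, 67.0, 203.0], [547.0, 64.0, 211.0], [550.0, 67.0, 209.0], [550.0, 67.0, 205.0], [551.0, 66.0, 202.0], [548.0, 67.0, 201.0], [538.0, 68.0, 204.0], [534.0, 62.0, 199.0]]
bar 0 [nan nan nan]<stdin>:17: RuntimeWarning: Mean of empty slice.
  ret = um.true_divide(
```

The bar's centre is about (500,-161), with its long axis at yaw 166.7°. The handle axis is about (541,62) and the hinge about (595,271), with the door roughly 3° ajar. First I move above the stop with the fingers shut.

Emit:
{"name": "send_rows", "arguments": {
  "steps": [
    [[0.8,-0.5,0,0,0],[0.8,-0.5,0,0,0],[0.8,-0.5,0,0,0],[0.8,-0.5,0,0,0],[0.8,-0.5,0,0,0]]
  ],
  "squeeze": 10
}}

```text
time_s: 0.52
ee_pos: [302.2, -398.7, 213.6]
ee_rot: [-180.0, 0.0, 18.3]
force: [1.9, 0.1, -0.0]
gripper_width: 60.7
gripper_force: 0.0
```

Emit:
{"name": "send_rows", "arguments": {
  "steps": [
    [[0.8,-0.5,0,0,0],[0.8,-0.5,0,0,0],[0.8,-0.5,0,0,0],[0.8,-0.5,0,0,0],[0.8,-0.5,0,0,0]]
  ]
}}

```text
time_s: 0.93
ee_pos: [422.6, -253.2, 213.7]
ee_rot: [-180.0, 0.0, 18.4]
force: [0.9, -0.0, -0.5]
gripper_width: 27.1
gripper_force: 0.0
```

Emit:
{"name": "send_rows", "arguments": {
  "steps": [
    [[0.8,-0.5,0,0,0],[0.8,-0.5,0,0,0],[0.8,-0.5,0,0,0],[0,0,0,0,0]]
  ]
}}

```text
time_s: 1.27
ee_pos: [497.5, -163.1, 213.5]
ee_rot: [-179.9, -0.1, 18.7]
force: [0.3, -1.1, 0.3]
gripper_width: 1.5
gripper_force: 0.0
```

Emit:
{"name": "send_rows", "arguments": {
  "steps": [
    [[0,0,0.1,-1,0],[0,0,0.1,-1,0],[0,0,0.1,-1,0],[0,0,0.1,-1,0],[0,0,0.1,-1,0]]
  ]
}}

```text
time_s: 1.68
ee_pos: [493.6, -167.9, 193.3]
ee_rot: [-179.9, 0.0, 53.1]
force: [-0.6, -0.2, -0.5]
gripper_width: 0.5
gripper_force: 0.0
```

Emit:
{"name": "send_rows", "arguments": {
  "steps": [
    [[0,0,0.1,-1,0],[0,0,0.1,-1,0],[0,0,0.1,-1,0],[0,0,0.1,-1,0],[0,0,0.1,-1,0]]
  ]
}}

```text
time_s: 2.1
ee_pos: [493.6, -168.1, 173.4]
ee_rot: [-179.9, -0.0, 87.5]
force: [-0.8, -0.5, -0.9]
gripper_width: 0.7
gripper_force: 0.0
```

Emit:
{"name": "send_rows", "arguments": {
  "steps": [
    [[0,0,0.1,-1,0],[0,0,0.1,-1,0],[0,0,0.1,-1,0],[0,0,0.1,-1,0],[0,0,0.1,-1,0]]
  ]
}}

```text
time_s: 2.52
ee_pos: [493.5, -168.0, 153.4]
ee_rot: [-180.0, -0.0, 121.8]
force: [-1.0, 0.8, -0.6]
gripper_width: 0.6
gripper_force: 0.0
```

Emit:
{"name": "send_rows", "arguments": {
  "steps": [
    [[0,0,0.1,-1,0],[0,0,0.1,-1,0],[0,0,0.1,-1,0],[0,0,0.1,-1,0],[0,0,0.1,-1,0]]
  ]
}}

```text
time_s: 2.93
ee_pos: [493.5, -168.0, 133.4]
ee_rot: [-180.0, -0.1, 156.2]
force: [0.0, 0.0, -0.6]
gripper_width: 0.6
gripper_force: 0.0
```

Emit:
{"name": "send_rows", "arguments": {
  "steps": [
    [[0,0,0,-1,0],[0,0,0,-0.6,0],[0,0,0,0,0],[0,0,0,0,0]]
  ]
}}

```text
time_s: 3.27
ee_pos: [493.8, -168.0, 133.7]
ee_rot: [-180.0, -0.0, 166.8]
force: [-1.1, 0.4, 0.1]
gripper_width: 0.5
gripper_force: 0.0
```

Emit:
{"name": "send_rows", "arguments": {
  "steps": [
    [[-0.12,0.23,0,0,0],[0,0,0.2,0,0],[0,0,0.2,0,0],[0,0,0.1,0,0],[0,0,0,0,0]]
  ]
}}

```text
time_s: 3.68
ee_pos: [500.5, -159.6, 112.9]
ee_rot: [180.0, -0.1, 166.9]
force: [-0.8, 0.1, 4.8]
gripper_width: 0.6
gripper_force: 2.2
```

Emit:
{"name": "send_rows", "arguments": {
  "steps": [
    [[0,0,0.1,0,0],[0,0,0.1,0,0],[0,0,0,0,0]]
  ]
}}

```text
time_s: 3.93
ee_pos: [500.2, -159.8, 105.0]
ee_rot: [-180.0, -0.1, 166.9]
force: [-0.4, -0.5, -0.1]
gripper_width: 0.6
gripper_force: 0.0
```

Emit:
{"name": "send_rows", "arguments": {
  "steps": [
    [[0,0,0.06,0,0],[0,0,0,0,0]]
  ]
}}

```text
time_s: 4.1
ee_pos: [500.9, -160.1, 104.2]
ee_rot: [-180.0, 0.0, 166.9]
force: [-1.3, -0.3, 4.9]
gripper_width: 0.7
gripper_force: 2.8
```

Emit:
{"name": "send_rows", "arguments": {
  "steps": [
    [[0,0,-0.3,0,0],[0,0,-0.8,0,0],[0,0,-0.8,0,0],[0,0,-0.8,0,0],[0,0,-0.8,0,0.5]]
  ]
}}

```text
time_s: 4.52
ee_pos: [500.6, -159.9, 244.9]
ee_rot: [-180.0, -0.0, 166.9]
force: [-0.1, -0.0, -0.7]
gripper_width: 4.6
gripper_force: 0.0
```

Emit:
{"name": "send_rows", "arguments": {
  "steps": [
    [[0.06,0.93,0,0,0.6],[0.06,0.93,0,0,0.6],[0.06,0.93,0,0,0.6],[0.06,0.93,0,0,0.6],[0.06,0.93,0,0,0.6]]
  ]
}}

```text
time_s: 4.93
ee_pos: [531.4, 25.5, 243.6]
ee_rot: [-180.0, 0.0, 166.9]
force: [0.1, -0.2, 0.1]
gripper_width: 37.7
gripper_force: 0.0
```

Emit:
{"name": "send_rows", "arguments": {
  "steps": [
    [[0.03,0.93,0,0,0.6],[0,0,0,-1,0.6],[0,0,0,-0.73,0.6],[0,0,0,0,0.6],[0,0,0,0,0.6]]
  ]
}}

```text
time_s: 5.35
ee_pos: [538.6, 60.5, 243.3]
ee_rot: [-180.0, -0.0, 178.7]
force: [0.5, 0.4, 0.1]
gripper_width: 54.9
gripper_force: 0.0
```

```bash
python3 - <<'E'
from h import *
d=grab('wrist','w1'); t=grab('top','t1'); print(env.state()['ee_pos'],np.array(d['cam_to_world']).round(2))
cv2.imwrite('pics/w1b.png',np.hstack([d['pixels'][:,:,::-1],cv2.resize(t['pixels'][80:272,100:240,::-1],(280,384))]))
P=cloud(t); m=(P[...,2]>98)&(P[...,2]<120)&(abs(P[...,0]-500)<45)&(abs(P[...,1]+161)<45); print('stop z',np.median(P[m],0))
E
```

```text
[538.58518627  60.09149878 243.47287627] [[ 2.0000e-02  9.7000e-01  2.5000e-01  4.6809e+02]
 [ 1.0000e+00 -2.0000e-02 -1.0000e-02  6.3060e+01]
 [ 0.0000e+00  2.5000e-01 -9.7000e-01  4.1387e+02]
 [ 0.0000e+00  0.0000e+00  0.0000e+00  1.0000e+00]]
stop z [ 499.60303958 -162.65924009  102.37953569]
```

View pics/w1b.png

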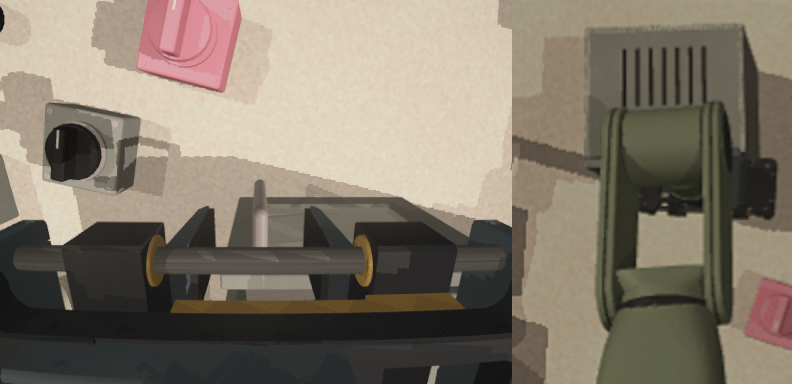

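The wrist view shows the handle bar, with its outer end at (260,182), lying between the two fingers (205 and 315). The mushroom is down at z≈103. I'll refine the handle from the wrist depth.

```bash
python3 - <<'E'
from h import *
d=load('w1'); C=cloud(d)
for v in range(178,246,6):
    r=C[v,240:282]; q=r[(r[:,2]>170)&(r[:,2]<212)]
    if len(q): print(v,q.mean(0).round(1),np.ptp(q[:,1]).round(1))
m=(C[...,2]>214)&(C[...,2]<225)&(C[...,0]>540); print(C[m].min(0),C[m].max(0))
P=C[m]
for y in range(35,180,15):
    q=P[abs(P[:,1]-y)<4]
    if len(q): print(y,q[:,0].min().round(1))
E
```

```text
196 [535.2  62.3 171.6] 5.1
202 [536.1  61.8 186.4] 10.9
208 [536.1  62.2 202.2] 10.9
214 [538.5  62.1 209.1] 10.4
220 [543.2  61.6 209.1] 11.2
226 [547.8  61.5 209.4] 11.3
232 [552.5  61.8 209.5] 10.5
238 [557.2  61.7 209.9] 10.6
244 [562.1  61.6 209.8] 10.6
[582.26168494  30.60300884 214.08599548] [698.53644242 218.54305531 221.13624871]
35 582.3
50 582.5
65 582.6
80 582.8
95 583.3
```

Emit:
{"name": "send_rows", "arguments": {
  "steps": [
    [[-0.07,0.04,0.2,0,0.6],[0,0,0.4,0,0.6],[0,0,0.4,0,0.6],[0,0,0.4,0,0.6],[0,0,0.4,0,0.6]]
  ]
}}

```text
time_s: 5.87
ee_pos: [541.4, 61.6, 170.3]
ee_rot: [-180.0, -0.0, 178.7]
force: [-0.4, 0.0, -0.9]
gripper_width: 54.7
gripper_force: 0.0
```

Emit:
{"name": "send_rows", "arguments": {
  "steps": [
    [[0,0,0,0,0],[0,0,0,0,0],[0,0,0,0,0],[0,0,0,0,0],[0,0,0,0,0]]
  ],
  "squeeze": 20
}}

```text
time_s: 6.28
ee_pos: [542.2, 62.0, 172.6]
ee_rot: [180.0, 0.1, 178.8]
force: [0.3, 0.6, -0.2]
gripper_width: 24.2
gripper_force: 0.0
```

Emit:
{"name": "send_rows", "arguments": {
  "steps": [
    [[0,0,0,0,0],[0,0,0,0,0],[0,0,0,0,0]]
  ]
}}

```text
time_s: 6.53
ee_pos: [541.5, 60.8, 172.2]
ee_rot: [-179.9, 0.0, 178.8]
force: [-1.0, -5.7, 3.2]
gripper_width: 11.5
gripper_force: 20.0
```

Emit:
{"name": "send_rows", "arguments": {
  "steps": [
    [[0.31,0.083,0,0.5,0],[0.31,0.083,0,0.5,0],[0.31,0.083,0,0.5,0],[0.31,0.083,0,0.5,0],[0.31,0.083,0,0.5,0]]
  ]
}}

```text
time_s: 6.95
ee_pos: [481.7, 86.0, 172.2]
ee_rot: [-179.9, 0.0, 161.4]
force: [-1.8, -4.1, 3.6]
gripper_width: 11.7
gripper_force: 20.0
```

Emit:
{"name": "send_rows", "arguments": {
  "steps": [
    [[0,0,0,0,0]]
  ]
}}

```text
time_s: 7.03
ee_pos: [480.3, 86.9, 172.2]
ee_rot: [-179.9, -0.1, 161.5]
force: [-3.2, -5.3, 3.8]
gripper_width: 11.5
gripper_force: 20.0
```

Emit:
{"name": "send_rows", "arguments": {
  "steps": [
    [[0.31,0.083,0,0.5,0],[0.31,0.083,0,0.5,0],[0.31,0.083,0,0.5,0],[0.31,0.083,0,0.5,0],[0.31,0.083,0,0.5,0]]
  ]
}}

```text
time_s: 7.45
ee_pos: [432.4, 127.7, 172.1]
ee_rot: [-179.8, -0.0, 144.2]
force: [-2.4, -3.4, 5.0]
gripper_width: 11.6
gripper_force: 20.0
```

Emit:
{"name": "send_rows", "arguments": {
  "steps": [
    [[0.31,0.083,0,0.5,0],[0.31,0.083,0,0.5,0],[0.31,0.083,0,0.5,0],[0.31,0.083,0,0.5,0],[0,0,0,0,0]]
  ]
}}

```text
time_s: 7.87
ee_pos: [402.6, 171.5, 172.1]
ee_rot: [-179.9, -0.1, 130.6]
force: [-4.4, -4.1, 7.4]
gripper_width: 11.6
gripper_force: 20.0
```

Emit:
{"name": "send_rows", "arguments": {
  "steps": [
    [[0.31,0.083,0,0.5,0],[0.31,0.083,0,0.5,0],[0.31,0.083,0,0.5,0],[0.31,0.083,0,0.5,0],[0.31,0.083,0,0.5,0]]
  ]
}}

```text
time_s: 8.28
ee_pos: [382.4, 231.5, 172.1]
ee_rot: [-179.8, -0.1, 113.3]
force: [-5.2, -2.4, 7.6]
gripper_width: 11.8
gripper_force: 20.0
```

Emit:
{"name": "send_rows", "arguments": {
  "steps": [
    [[0.31,0.083,0,0.5,0],[0.31,0.083,0,0.5,0],[0.31,0.083,0,0.5,0],[0.31,0.083,0,0.5,0],[0,0,0,0,0]]
  ]
}}

```text
time_s: 8.7
ee_pos: [379.6, 284.7, 172.2]
ee_rot: [-179.8, -0.2, 99.6]
force: [-7.2, 0.1, 7.9]
gripper_width: 11.5
gripper_force: 20.0
```

Emit:
{"name": "send_rows", "arguments": {
  "steps": [
    [[0.31,0.083,0,0.5,0],[0.31,0.083,0,0.5,0],[0.12,0.03,0,0.2,0],[0,0,0,0,0],[0,0,0,0,0]]
  ]
}}

```text
time_s: 9.12
ee_pos: [383.6, 314.0, 172.2]
ee_rot: [-179.8, -0.1, 91.5]
force: [-7.5, 1.4, 6.8]
gripper_width: 11.2
gripper_force: 20.0
```

Emit:
{"name": "send_rows", "arguments": {
  "steps": [
    [[0,0,0,0,0.5],[0,0,0,0,0.5],[0,0,0,0,0.5],[0,0,0,0,0.5],[0,0,0,0,0.5]]
  ]
}}

```text
time_s: 9.53
ee_pos: [385.7, 312.8, 171.4]
ee_rot: [180.0, 0.0, 91.5]
force: [-0.0, -0.3, -0.3]
gripper_width: 42.2
gripper_force: 0.0
```

Emit:
{"name": "send_rows", "arguments": {
  "steps": [
    [[0,0,-0.2,0,0.5],[0,0,-0.5,0,0.5],[0,0,-0.5,0,0.5],[0,0,-0.5,0,0.5],[0,0,-0.6,0,0.5]]
  ]
}}

```text
time_s: 9.95
ee_pos: [385.2, 312.4, 264.4]
ee_rot: [-180.0, 0.0, 91.5]
force: [0.9, -0.3, 0.3]
gripper_width: 45.6
gripper_force: 0.0
```

Emit:
{"name": "send_rows", "arguments": {
  "steps": [
    [[-0.92,0.2,0,0,0.5],[-0.92,0.2,0,0,0.5],[-0.92,0.2,0,0,0.5],[-0.92,0.2,0,0,0.5],[-0.92,0.2,0,0,0.5]]
  ]
}}

```text
time_s: 10.37
ee_pos: [430.4, 128.3, 264.3]
ee_rot: [179.9, -0.0, 91.5]
force: [1.0, -0.2, 0.1]
gripper_width: 46.1
gripper_force: 0.0
```

Emit:
{"name": "send_rows", "arguments": {
  "steps": [
    [[-0.92,0.2,0,0,0.5],[-0.92,0.2,0,0,0.5],[-0.92,0.2,0,0,0.5],[-0.92,0.2,0,0,0.5],[-0.92,0.2,0,0,0.5]]
  ]
}}

```text
time_s: 10.78
ee_pos: [475.1, -55.1, 264.4]
ee_rot: [179.9, 0.0, 91.4]
force: [0.2, 0.4, 0.6]
gripper_width: 45.5
gripper_force: 0.0
```

Emit:
{"name": "send_rows", "arguments": {
  "steps": [
    [[-0.92,0.2,0,0,0.5],[-0.92,0.2,0,0,0.5],[-0.92,0.2,0,0,0.5],[0,0,0,-1,0.5],[0,0,0,-1,0.5]]
  ]
}}

```text
time_s: 11.2
ee_pos: [502.0, -165.2, 263.6]
ee_rot: [-180.0, 0.0, 105.3]
force: [-0.6, -0.2, 0.3]
gripper_width: 45.5
gripper_force: 0.0
```

Emit:
{"name": "send_rows", "arguments": {
  "steps": [
    [[0,0,0,-1,0.5],[0,0,0,-1,0.5],[0,0,0,-1,0.5],[0,0,0,-1,0.5],[0,0,0,-1,0.5]]
  ]
}}

```text
time_s: 11.62
ee_pos: [501.8, -162.9, 264.2]
ee_rot: [180.0, 0.0, 139.9]
force: [0.0, 0.2, -0.3]
gripper_width: 45.4
gripper_force: 0.0
```

Emit:
{"name": "send_rows", "arguments": {
  "steps": [
    [[0,0,0.5,-1,0.5],[0,0,0.5,-1,0.5],[0,0,0.5,-1,0.5],[0,0,0.5,-0.95,0.5],[0,0,0,0,0.5]]
  ]
}}

```text
time_s: 12.03
ee_pos: [499.5, -162.1, 180.4]
ee_rot: [180.0, -0.4, 166.8]
force: [-0.5, 0.6, -1.0]
gripper_width: 45.5
gripper_force: 0.0
```

```bash
python3 - <<'E'
from h import *
d=grab('wrist','w2'); t=grab('side','s2'); print(env.state()['ee_pos'],env.state()['ee_rot'],env.state()['qpos'].round(1))
cv2.imwrite('pics/w2b.png',cv2.resize(np.hstack([d['pixels'][:,:,::-1],t['pixels'][:,:,::-1]]),(800,300)))
P=cloud(d); m=(P[...,2]>96)&(P[...,2]<112)&(abs(P[...,0]-500)<45)&(abs(P[...,1]+161)<45); Q=P[m]
r=cv2.minAreaRect(Q[:,:2].astype(np.float32)); print(len(Q),Q.mean(0),np.percentile(Q[:,2],[50,95]),r)
S=cloud(t); m=(S[...,2]>212)&(S[...,2]<226)&(S[...,1]>100)&(S[...,0]>300)&(S[...,0]<580); Q=S[m]; print('door top',cv2.fitLine(Q[:,:2].astype(np.float32),cv2.DIST_HUBER,0,.01,.01).ravel(),len(Q),Q.min(0),Q.max(0))
E
```

```text
[ 501.77985965 -162.88408494  183.94497379] [ 1.79998434e+02 -1.95954799e-02  1.66575931e+02] [-19.2  15.3  98.5  -0.   66.2 -95.8]
1179 [ 500.97401994 -158.20139432  103.3533156 ] [103.5079885  104.81158699] ((502.3525695800781, -158.26113891601562), (15.710990905761719, 59.1705436706543), 76.56253051757812)
door top [9.9978113e-01 2.0922316e-02 4.5722690e+02 2.6999677e+02] 887 [352.32510906 259.39568814 212.02048782] [579.66273065 298.27831289 219.99452044]
```

View pics/w2b.png

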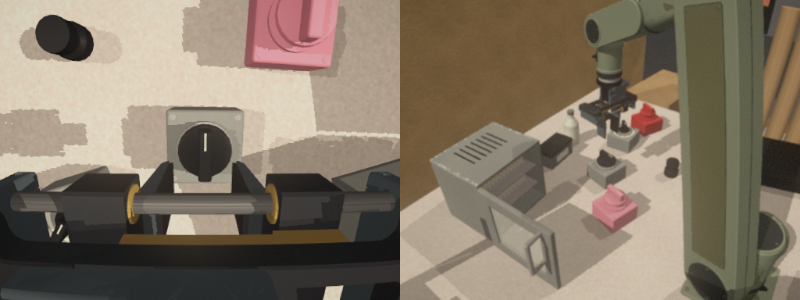

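The wrist view shows the mushroom down, with its bar at about (205,155) between the fingers (155 and 263). The side view shows the door open at about 90°. Next I grip the bar lightly and turn it clockwise while rising.

Emit:
{"name": "send_rows", "arguments": {
  "steps": [
    [[0,0.05,0.5,0,0.5],[0,0,0.6,0,0.5],[0,0,0.6,0,0.5],[0,0,0.5,0,0.5],[0,0,0.2,0,0.5]]
  ],
  "squeeze": 6
}}

```text
time_s: 12.55
ee_pos: [501.9, -160.8, 86.8]
ee_rot: [180.0, -0.1, 166.6]
force: [-0.3, 0.4, 0.0]
gripper_width: 45.4
gripper_force: 0.0
```

Emit:
{"name": "send_rows", "arguments": {
  "steps": [
    [[0,0,0,0,0],[0,0,0,0,0],[0,0,0,0,0],[0,0,0,0,0],[0,0,0,0,0]]
  ]
}}

```text
time_s: 12.97
ee_pos: [503.2, -160.6, 89.0]
ee_rot: [179.9, 0.2, 166.7]
force: [1.6, 6.3, 4.2]
gripper_width: 15.9
gripper_force: 6.0
```

Emit:
{"name": "send_rows", "arguments": {
  "steps": [
    [[0,0,0,0,0],[0,0,0,0,0]]
  ]
}}

```text
time_s: 13.13
ee_pos: [503.3, -160.5, 88.9]
ee_rot: [179.9, 0.2, 166.7]
force: [1.1, 3.7, 6.3]
gripper_width: 16.0
gripper_force: 6.0
```

Emit:
{"name": "send_rows", "arguments": {
  "steps": [
    [[0,0,-0.02,0.8,0],[0,0,-0.02,0.8,0],[0,0,-0.02,0.8,0],[0,0,-0.02,0.8,0],[0,0,-0.02,0.8,0]]
  ]
}}

```text
time_s: 13.55
ee_pos: [503.1, -160.7, 92.5]
ee_rot: [179.9, 0.1, 139.0]
force: [1.3, 2.5, 3.6]
gripper_width: 15.9
gripper_force: 6.0
```

Emit:
{"name": "send_rows", "arguments": {
  "steps": [
    [[0,0,-0.03,0.8,0],[0,0,-0.03,0.8,0],[0,0,-0.03,0.8,0],[0,0,-0.03,0.8,0],[0,0,-0.03,0.6,0]]
  ]
}}

```text
time_s: 13.97
ee_pos: [502.8, -160.9, 98.5]
ee_rot: [179.9, 0.1, 112.9]
force: [0.2, 1.4, 4.7]
gripper_width: 16.0
gripper_force: 6.0
```

Emit:
{"name": "send_rows", "arguments": {
  "steps": [
    [[0,0,0,0,0]]
  ]
}}

```text
time_s: 14.05
ee_pos: [502.9, -161.0, 98.8]
ee_rot: [179.9, 0.1, 113.0]
force: [-0.1, 0.8, 4.4]
gripper_width: 16.1
gripper_force: 6.0
```

Emit:
{"name": "send_rows", "arguments": {
  "steps": [
    [[0,0,0,0,1],[0,0,0,0,1],[0,0,0,0,1],[0,0,0,0,1],[0,0,0,0,1]]
  ]
}}

```text
time_s: 14.47
ee_pos: [501.9, -160.9, 97.3]
ee_rot: [-180.0, -0.0, 113.1]
force: [0.0, 0.6, 0.2]
gripper_width: 46.3
gripper_force: 0.2
```

Emit:
{"name": "send_rows", "arguments": {
  "steps": [
    [[0,0,0,0,1],[0,0,0,0,1],[0,0,0,0,1],[0,0,0,0,1],[0,0,-0.2,0,1]]
  ]
}}

```text
time_s: 14.88
ee_pos: [501.1, -160.6, 104.5]
ee_rot: [-179.9, -0.1, 113.1]
force: [0.1, 0.1, -1.2]
gripper_width: 79.8
gripper_force: 0.0
```

Emit:
{"name": "send_rows", "arguments": {
  "steps": [
    [[0,0,-0.5,0,1],[0,0,-0.8,0,1],[0,0,-0.8,0,1],[0,0,-0.8,0,1],[0,0,-0.5,0,1]]
  ]
}}

```text
time_s: 15.3
ee_pos: [503.2, -161.2, 245.8]
ee_rot: [179.8, 0.2, 113.1]
force: [0.6, -0.6, -0.0]
gripper_width: 91.3
gripper_force: 0.0
```

Emit:
{"name": "send_rows", "arguments": {
  "steps": [
    [[0.8,0,0,0,1],[0.8,0,0,0,1],[0,0,0,0,1],[0,0,0,0,1],[0,0,0,0,1]]
  ]
}}

```text
time_s: 15.72
ee_pos: [477.4, -102.3, 242.1]
ee_rot: [180.0, 0.1, 113.2]
force: [0.3, -0.0, -0.3]
gripper_width: 91.3
gripper_force: 0.0
```

```bash
python3 - <<'E'
from h import *
t=grab('side','s3'); a=grab('top','t3'); w=grab('wrist','w3'); print(env.state()['ee_pos'],env.state()['force'])
cv2.imwrite('pics/f.png',cv2.resize(np.hstack([a['pixels'][:,:,::-1],t['pixels'][:,:,::-1]]),(800,300)))
for n,d in(('s',t),('t',a),('w',w)):
    P=cloud(d); m=(P[...,2]>96)&(P[...,2]<122)&(abs(P[...,0]-500)<45)&(abs(P[...,1]+161)<45); Q=P[m]
    if len(Q)>5: print(n,len(Q),np.percentile(Q[:,2],[50,95]),cv2.minAreaRect(Q[:,:2].astype(np.float32)))
E
```

```text
[ 477.41890391 -102.73881747  241.45821475] [ 0.72033972 -0.35369789 -0.64172821]
s 173 [110.27792899 115.03706031] ((502.27862548828125, -157.53675842285156), (18.192363739013672, 61.470462799072266), 78.9477310180664)
w 757 [113.07535526 114.69916136] ((501.91424560546875, -158.39019775390625), (16.703765869140625, 57.799007415771484), 75.7328109741211)
```

View pics/f.png

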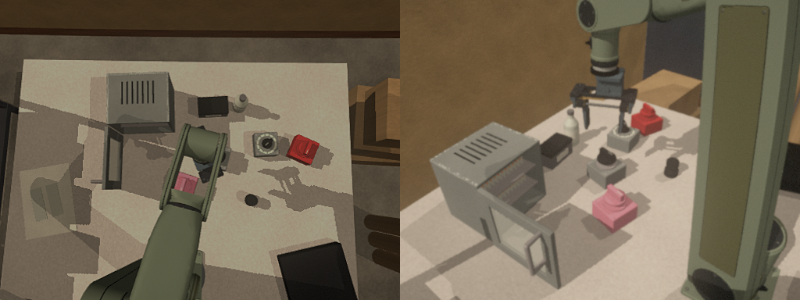

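The mushroom is fully up at z≈114 and back at its rest angle. The door stands open at about 90° (top view 113,157). The bystanders are unmoved and the gripper is clear.

```bash
python3 -c "
from workcell import env
print(env.job_done())"
```

```text
the job is handed in; nothing more can be done
None
```

The dryer was stopped with the mushroom latched down, the door was swung open to about 90°, and the mushroom was then turned clockwise until it sprang fully up; the job is handed in, with no verdict shown.

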